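Rehang a letter-box door on its lift-off hinges

ROBOT

A 6-joint arm with a two-finger parallel gripper is mounted at the origin on the work surface. World frame = base frame: x ahead of the robot, y to its left, z up, the work surface at z = 0. Lengths are in m, angles in rad, forces in N, time in s.
With the tool pointing down it reaches from about 0.375 to 0.975 m from the base axis. Payload 3.8 kg.
Tool frame: the origin (TCP) lies midway between the tips of the shut fingers; the grasp point (between the pads) lies 19 mm behind it; z points along the fingers, y is the line along which they close (so a half turn about z gives the same grasp; the last joint's range is limited). The gripper opens to 85 mm and grips with 20 to 120 N. Pads are 22 mm wide; open, the fingers measure 114 mm over their backs; the gripper's body (76 mm by 85 mm) begins 54 mm behind the grasp point. The pads swing forward as they close: fully open they stand 13 mm farther back than shut.
Start: joints at [1.116, 0.264, 1.604, -0, 1.274, -0.037], TCP at [0.274, 0.617, 0.231] pointing down, gripper open.
Joint ranges: [-2.63, 2.63], [-0.94, 2.18], [0.31, 2.57], [-1.31, 4.45], [0, 2.66], [-2.55, 2.55]. Speed limits (rad/s): [2.57, 2.57, 3.14, 3.14, 3.14, 3.14].

INTERFACE

Orientations are given as a rotation vector (axis times angle).
In Python, from workcell import status, read_camera, workorder, masks_of gives the robot as it stands.
- The arm moves only by the tool drive_tool, never from a script. Its argument "rows" is a list of rows, each a list of 7 numbers: the turn, a rotation vector about the tool's x, y, z in degrees, then the shift along the tool's x, y, z in m, then the opening, from 0 (shut) to 1 (fully open). In form: [[ax, ay, az, tx, ty, tz, claw], ...]. A call has 1 to 8 rows; each row shifts and turns the commanded pose from where the row before left it, along the tool's axes as they then stand; what a row does not reach is not made up. A row lasts 1/12 s, in which the tool goes at most 41.7 mm and 7.16 degrees, less where a joint would pass 70% of its speed; a pose out of reach is approached as far as the arm can. A call is refused whole if a number of a shift passes 0.0417 or a number of a turn 7.16, either way. A call with a gripper value outside its range is refused whole. The fingers move at their own pace and stop on an object; "force" is the grip in N (left out, the last holds). Time passes only in rows, so rows that do not move let the fingers close. It gives the time, the measured TCP pose, the force, the opening and the grip force at its end, in the units of the state.
- status.read_state(): the state, without advancing time (a new reading comes with each control period).
- read_camera(name): name is "side" or "top" or "wrist"; returns a dict with "color" (384x512x3 uint8, red, green, blue), "intrinsics" (3x3 intrinsics, pixels), "world_from_camera" (4x4, takes a point from camera to world coordinates); the wrist camera has in their place "mount" (4x4, takes a point from camera to tool coordinates, whose origin is the TCP and whose axes are the flange's). Camera axes: x right, y up, looking along -z (the intrinsics and any distortion apply to the point x, -y, -z); pixel columns grow to the right and rows downward; lengths in m; the calibration is good to about 2 mm. A picture is of the moment at which its call begins: read the wrist's pose just before it. There is no depth.
- workorder.finish_job(): hands the job in; it is judged then, once.
Trained networks look in a picture, given as the dict that the camera call returned (one of the last four; its "shot" number tells which), for a name from the list of things; names that differ only in an ending like _2 or _b are one class to them, and where a whole thing is asked for, a point or a joint stands for the part that bears it (a point fixed in the world has none). Each returns a list of dicts, best first, with "score" (0 to 1); they miss things now and then, are a little off and sometimes report something else, mostly with a low value. They report only what shows in the picture. A call takes as long as a camera call. They do not tell look-alikes from the thing itself.
- masks_of(picture, name): "mask" (384x512 bool, what is visible of it) and "bbox" ([left, top, right, bottom] in pixels, round what is visible of it).
The state is a dict: "time": time; "q": joint angles; "joint_vel": joint speeds; "joint_torque": joint torques, N m; "tool_pos": TCP position; "tcp_rot": TCP orientation; "wrist_force": force on the tool from outside, world axes, zero at the start; "torque": the same for the moment, N m; "width": opening from 0.0 (shut) to 1.0 (fully open); "grip_force": force on a finger pad.
Only numpy, scipy, OpenCV 4.12 (cv2) and the standard library are available. Lean on these libraries where they do the work, as an engineer would, in place of code of your own. Each camera call takes 0.05 s, during which the arm holds its last target. There are 200 camera calls.

TASK

The open compartment of the counter-top letter-box unit is missing its door: take the black door out of the letter rack, hang it by lowering both of its hinge sleeves fully down over the two upright hinge pins (their slotted strip can sit a few millimetres to either side, so feel for them), then swing it shut flat against the front and let go. Be gentle at the unit: do not let the door drop onto the pins or slam. Leave everything else on the counter where it stands.

Things in the scene. Friction and masses are not known exactly. Their poses are not given: they have to be found in the camera images.
- door: Loose black steel letter-box door: flat panel 120 mm wide (y), 150 tall (z), 16 thick (x), 0.25-0.5 kg, upright in the letter rack at the start, its top 60 mm or more above the other mail there. Origin: centre of the panel's underside. -x is the outer face, +x the inner, +y the hinge edge with two steel sleeves whose common axis is at x=-2, y=+72 mm, parallel to z. It has no handle.
- door_lock (a point): Centre of the door's brass lock disc (9 mm radius, 4 mm proud of the outer face), door frame (-12, -36, 100) mm. Behind it the lock's steel cam stands 11 mm off the inner face, z 77 to 108 mm.
- sleeve_low (a point): Centre of the lower mouth of the door's lower hinge sleeve: door frame (-2, 72, 20) mm. Sleeve: 18 mm outer and 12 mm inner diameter, 20 mm long, open at both ends, joined to the panel edge (12 mm from the axis) by a 4 mm leaf.
- sleeve_up (a point): Centre of the lower mouth of the upper hinge sleeve, like the lower one: door frame (-2, 72, 110) mm.
- unit: Fixed letter-box unit, walnut case, black front, 200 mm deep (x), 300 wide (y), 200 high. Origin: centre of its underside. Front plane x=-100 mm, looking to -x. -y half: open compartment (y -117 to -18, z 40 to 176 mm). +y half: two small doors fixed shut, 17 mm proud (locks 21) from y=19 to 135 mm. The pins stand before the front between the halves, on a slotted steel strip.
- door_place (a point): Where the door's origin comes, within 5 mm along the unit's y, when hung and shut: unit frame (-110, -68, 32) mm, yaw as the unit, inner face 2 mm off the front. It opens with its free (-y) edge swinging out to -x, clockwise from above: at 90 degrees its yaw is the unit's minus pi/2, outer face to the fixed doors. Turns freely, no spring or catch; 1 mm radial play (sags about 1.5 degrees).
- hinge_low (a point): Foot of the lower upright hinge pin (centre of the 18 mm round shoulder the sleeve rests on) with the hinge strip in the middle of its slots: unit frame (-112, 4, 52) mm. The slotted steel strip with both pins is screwed tight up to 5 mm to either side of that, along the unit's y only: feel for it. Pin: 10 mm diameter, 30 mm high, its top 1.5 mm tapering to 7 mm.
- hinge_up (a point): Same for the upper pin, on the same upright line and shifted with the lower one: middle of the slots at unit frame (-112, 4, 142) mm. Same pin but only 20 mm high, so the lower sleeve meets its pin 10 mm before the upper one does.
- rack: Fixed walnut letter rack: base 122 x 112 mm and 10 mm thick, five partitions across its x, 4 mm thick and 28 mm apart, 80 mm high overall, so four slots of 24 mm clear width run along its y, open at both ends. Origin: centre of its underside. The door, the catalogue and the mailer stand in three of the slots (any order), parallel to the partitions.
- catalogue: Loose green catalogue 14 x 104 x 88 mm in the rack. Origin: centre of its underside.
- mailer: Loose flat cardboard mailer 18 x 108 x 80 mm in the rack. Origin: centre of its underside.
- topiary: Loose moss ball in a brass bowl, 124 mm across, 165 mm tall. Origin: centre of its underside.
- topiary_small: Loose smaller moss ball in a brass bowl, 100 mm across, 130 mm tall. Origin: centre of its underside.
- pen_cup: Loose brass cup with pens, 72 mm across, 140 mm tall with the pens. Origin: centre of its underside.
- parcel: Loose cardboard parcel 150 x 110 x 70 mm. Origin: centre of its underside.
- tape: Loose black desk tape dispenser 150 x 55 x 82 mm. Origin: centre of its underside.
- stamp: Loose wooden hand stamp, 60 x 26 mm foot, 68 mm tall. Origin: centre of its underside.
Not all that is in view belongs to the job. Several things have the shape of the door; the one meant has the colours described above.

How it is judged:
At the end, for the whole second after the job is handed in: The door hangs on its pins, fully down (its underside no more than 3 mm above its seated height) and in its place before the opening (6 mm in and out, 10 mm sideways), upright within 3.4 degrees, shut within 4.6 degrees of the unit's front, at rest (x of door in the frame of door_place between -0.006 and 0.006 m and y of door in the frame of door_place between -0.01 and 0.01 m and z of door in the frame of door_place between -0.006 and 0.003 m and angle between the x axis of door and the x axis of unit, either way round below 0.08 rad and angle between door's own z axis and vertical below 0.06 rad and linear speed of door below 0.01 m/s); the robot touches nothing.
It fails at once if the door drops onto the pins or slams: it moves faster than 0.4 m/s while its lower sleeve is within 45 mm of the lower pin's foot (distance between sleeve_low and hinge_low below 0.045 m and linear speed of door above 0.4 m/s).
It fails at once if the catalogue or the mailer is pulled out or pushed more than 30 mm (distance of any of catalogue, mailer from where it was at the start of the episode above 0.03 m).
It fails at once if another thing on the counter is moved more than 20 mm (distance of any of topiary, topiary_small, pen_cup, parcel, tape, stamp from where it was at the start of the episode above 0.02 m).
It also fails if it takes over 67 s, if anything falls off the work surface, if the arm or the gripper's body presses on something with over 40 N, if the wrist force passes 120 N, or if a joint passes its speed limit or range.

## Working session

There is one attempt and no reset: what is moved stays moved. The work goes in short steps, Python scripts to look and compute and a tool call to move; the robot and the scene stay as the last step left them, time stands still between calls to the robot, and variables do not carry over. Pictures are saved under pics/ and viewed, at most 10 in all, crops included, and the job is handed in when it is done.

Besides the shell and the picture viewer there is one more tool, called in YAML: its name, and indented under it one key for each argument. drive_tool: Moves the arm, as the interface text tells. Its arguments: {"type":"object","properties":{"rows":{"type":"array"},"force":{"type":"number"}},"required":["rows"]}

```bash
ls; mkdir -p pics
cat > h.py <<'E'
import numpy as np, cv2, time
from scipy.spatial.transform import Rotation as R
from workcell import status, read_camera, workorder, masks_of
def cam(n):
    s=status.read_state(); p=read_camera(n)
    if n=="wrist":
        T=np.eye(4);T[:3,:3]=R.from_rotvec(s["tcp_rot"]).as_matrix();T[:3,3]=s["tool_pos"]
        p["W"]=T@np.array(p["mount"])
    else: p["W"]=np.array(p["world_from_camera"])
    return p
def ray(p,u,v):
    K=np.array(p["intrinsics"]); d=np.array([(u-K[0,2])/K[0,0],-(v-K[1,2])/K[1,1],-1.])
    return p["W"][:3,3],p["W"][:3,:3]@d
def at_z(p,u,v,z):
    o,d=ray(p,u,v); return o+d*(z-o[2])/d[2]
def proj(p,X):
    K=np.array(p["intrinsics"]); c=np.linalg.inv(p["W"])@np.append(X,1); 
    return np.array([K[0,2]+K[0,0]*c[0]/-c[2],K[1,2]+K[1,1]*c[1]/c[2]])
def save(p,f): cv2.imwrite(f,cv2.cvtColor(p["color"],cv2.COLOR_RGB2BGR))
E
python3 - <<'E'
from h import *
a=cam("top");b=cam("side")
print([k for k in a])
for n,p in (("top",a),("side",b)):
    print(n,np.round(p["intrinsics"],1).tolist(),np.round(p["W"],3).tolist())
    for t in ["door","unit","rack","catalogue","mailer","topiary","pen_cup","parcel","tape","stamp"]:
        print(t,[(round(m["score"],2),np.round(m["bbox"]).tolist()) for m in masks_of(p,t)[:4]])
im=np.vstack([a["color"],b["color"]])
cv2.imwrite("pics/0.png",cv2.cvtColor(cv2.resize(im,None,fx=.78,fy=.78),cv2.COLOR_RGB2BGR))
save(a,"pics/top.png");save(b,"pics/side.png")
E
```

```text
pics
['color', 'intrinsics', 'world_from_camera', 'shot', 'W']
top [[471.3, 0.0, 252.4], [0.0, 471.3, 192.1], [0.0, 0.0, 1.0]] [[0.029, 0.983, -0.179, 0.26], [-1.0, 0.028, -0.009, -0.076], [-0.004, 0.179, 0.984, 1.329], [0.0, 0.0, 0.0, 1.0]]
door [(0.8, [310.0, 296.0, 376.0, 314.0]), (0.69, [201.0, 215.0, 245.0, 264.0]), (0.55, [279.0, 227.0, 313.0, 274.0])]
unit [(0.68, [47.0, 99.0, 177.0, 236.0]), (0.51, [206.0, 61.0, 258.0, 114.0]), (0.17, [293.0, 175.0, 349.0, 194.0])]
rack [(0.9, [294.0, 159.0, 348.0, 214.0])]
catalogue [(0.55, [309.0, 160.0, 352.0, 176.0]), (0.53, [114.0, 242.0, 146.0, 269.0])]
mailer [(0.73, [307.0, 167.0, 348.0, 181.0]), (0.51, [370.0, 238.0, 426.0, 275.0])]
topiary [(0.84, [206.0, 61.0, 257.0, 112.0]), (0.26, [308.0, 169.0, 346.0, 184.0])]
pen_cup [(0.63, [114.0, 240.0, 146.0, 271.0])]
parcel [(0.82, [347.0, 97.0, 395.0, 156.0])]
tape [(0.9, [372.0, 235.0, 426.0, 273.0])]
stamp [(0.61, [261.0, 114.0, 281.0, 130.0])]
side [[434.1, 0.0, 258.1], [0.0, 434.1, 187.6], [0.0, 0.0, 1.0]] [[0.884, 0.278, -0.376, 0.017], [-0.467, 0.508, -0.724, -0.961], [-0.01, 0.815, 0.579, 0.808], [0.0, 0.0, 0.0, 1.0]]
door [(0.84, [185.0, 241.0, 214.0, 326.0]), (0.71, [312.0, 217.0, 324.0, 258.0]), (0.63, [181.0, 168.0, 230.0, 214.0]), (0.62, [206.0, 195.0, 244.0, 268.0])]
unit [(0.9, [174.0, 86.0, 270.0, 173.0])]
rack [(0.86, [280.0, 220.0, 338.0, 267.0])]
catalogue [(0.79, [316.0, 206.0, 334.0, 256.0])]
mailer [(0.62, [310.0, 215.0, 323.0, 260.0]), (0.16, [172.0, 86.0, 273.0, 168.0])]
topiary [(0.97, [310.0, 129.0, 352.0, 181.0])]
pen_cup [(0.61, [152.0, 141.0, 177.0, 184.0])]
parcel [(0.6, [355.0, 218.0, 431.0, 279.0])]
tape [(0.74, [272.0, 290.0, 304.0, 366.0])]
stamp [(0.7, [323.0, 178.0, 342.0, 206.0])]
```

View pics/0.png

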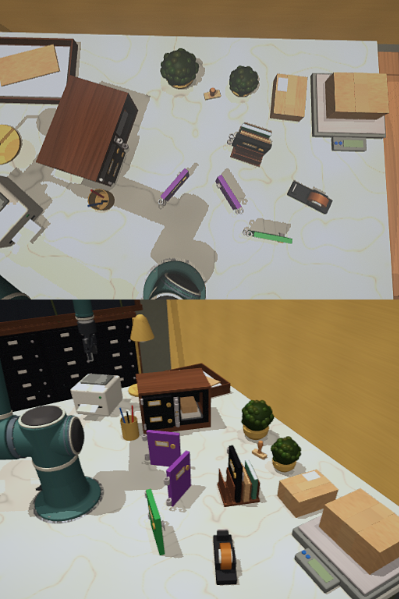

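Door look-alikes in the top picture are purple (223,240), purple (296,250), green (343,305), and the black one in the rack (~(318,185)). By the description I want the black one in the rack. I'll check that in close crops of the rack and unit.

Run:
```python
import cv2,numpy as np
t=cv2.imread("pics/top.png");s=cv2.imread("pics/side.png")
f=lambda i,x,y,w,h:cv2.resize(i[y:y+h,x:x+w],(400,300),interpolation=cv2.INTER_CUBIC)
cv2.imwrite("pics/1.png",np.vstack([np.hstack([f(t,280,145,88,66),f(s,264,190,100,75)]),np.hstack([f(t,40,90,200,150),f(s,164,80,120,90)])]))
```

```text
(no output)
```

View pics/1.png

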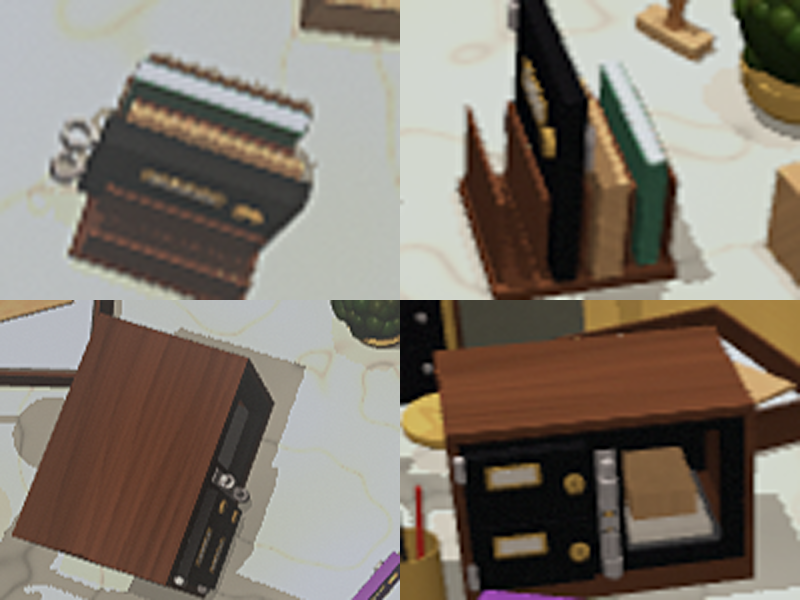

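The black door is in the rack with its outer face (brass label and lock) towards the robot and its sleeves at the image-left end, top view (296,178). The unit's front faces image-right, with pins near (152,180) and (160,187). Next I'll get rough poses.

```bash
cat >> h.py <<'E'
def yawR(a): return R.from_euler('z',a).as_matrix()
def W(pose,X):  # pose x,y,z,yaw ; X in m
    return yawR(pose[3])@np.array(X,float)+np.array(pose[:3])
E
python3 - <<'E'
from h import *
s=status.read_state(); print(s["tcp_rot"],R.from_rotvec(s["tcp_rot"]).as_matrix().round(3).tolist(),s["wrist_force"])
a=cam("top");b=cam("side"); w=cam("wrist"); save(w,"pics/w0.png")
print(np.round(w["mount"],3).tolist(),np.round(w["intrinsics"],1).tolist())
pts=[at_z(a,*c,.2)[:2] for c in [(90,99),(165,119),(122.5,231.5),(46,207.5)]]
print("unit",np.round(pts,3).tolist(), [round(np.linalg.norm(pts[i]-pts[i-3]),3) for i in range(4)])
# door top face in top: crop scale 400/88
k=88/400
c=[(280+u*k,145+v*k) for u,v in [(125,120),(312,172),(308,190),(105,135)]]
print("doortop",[at_z(a,*x,.16)[:2].round(3).tolist() for x in c])
for n,z in (("topiary",.1),("pen_cup",.1),("parcel",.07),("tape",.08),("stamp",.06),("rack",.08),("topiary_small",.1)):
    for m in masks_of(a,n)[:2]:
        x=m["bbox"]; print(n,round(m["score"],2),at_z(a,(x[0]+x[2])/2,(x[1]+x[3])/2,z)[:2].round(3))
for m in masks_of(a,"door")[:4]:
    x=m["bbox"]; print("door",x,[at_z(a,x[i],x[j],.1)[:2].round(3).tolist() for i,j in((0,1),(2,3))])
E
```

```text
[-6.51526099e-01 -3.07329018e+00  8.94278661e-05] [[-0.914, 0.406, -0.0], [0.406, 0.914, -0.0], [-0.0, -0.0, -1.0]] [-1.19346286  0.18013326  0.01732707]
[[-0.0, 0.951, 0.309, 0.08], [1.0, 0.0, -0.001, 0.001], [-0.001, 0.309, -0.951, -0.143], [0.0, 0.0, 0.0, 1.0]] [[277.3, 0.0, 256.6], [0.0, 277.3, 191.9], [0.0, 0.0, 1.0]]
unit [[0.693, 0.352], [0.645, 0.159], [0.36, 0.244], [0.413, 0.434]] [np.float64(0.199), np.float64(0.297), np.float64(0.197), np.float64(0.291)]
doortop [[0.53, -0.203], [0.503, -0.307], [0.493, -0.305], [0.521, -0.192]]
topiary 0.69 [0.768 0.006]
pen_cup 0.58 [0.304 0.248]
parcel 0.61 [ 0.688 -0.388]
tape 0.61 [ 0.331 -0.452]
tape 0.5 [0.306 0.251]
stamp 0.73 [ 0.685 -0.11 ]
stamp 0.71 [0.55  0.328]
rack 0.96 [ 0.471 -0.245]
topiary_small 0.56 [ 0.728 -0.23 ]
topiary_small 0.31 [ 0.535 -0.26 ]
door [297.0, 174.0, 350.2, 195.3] [[0.536, -0.182], [0.482, -0.323]]
door [310.3, 294.0, 372.5, 312.6] [[0.224, -0.22], [0.182, -0.377]]
door [278.2, 225.8, 306.9, 271.0] [[0.396, -0.135], [0.281, -0.211]]
door [205.4, 215.2, 242.3, 263.5] [[0.418, 0.057], [0.296, -0.044]]
```

```bash
cat >> h.py <<'E'
import json,sys
def plan(pos,xang,v=0.036,claw=1,w=7.0,rot=None):
    """rows from the measured pose to TCP pos, tool down, tool x at heading xang (deg)"""
    s=status.read_state(); p=np.array(s["tool_pos"]);M=R.from_rotvec(s["tcp_rot"])
    c,q=np.cos(np.radians(xang)),np.sin(np.radians(xang))
    G=R.from_matrix(np.array([[c,q,0],[q,-c,0],[0,0,-1.]]).T.round(12).T) if rot is None else rot
    D=np.array(pos)-p; tr=(M.inv()*G).as_rotvec(degrees=True)
    n=int(max(np.ceil(np.linalg.norm(D)/v),np.ceil(np.linalg.norm(tr)/w),1)); rows=[]
    for i in range(n):
        k=n-i
        t=np.round(M.inv().apply((np.array(pos)-p)/k),4)
        r=np.round((M.inv()*G).as_rotvec(degrees=True)/k,2)
        rows.append([*r.tolist(),*t.tolist(),claw]); p=p+M.apply(t); M=M*R.from_rotvec(r,degrees=True)
    print(n,"rows")
    for i in range(0,n,8): print(json.dumps(rows[i:i+8]).replace(" ","").replace("-0.0,","0,").replace(".0,",","))
E
python3 - <<'E'
from h import *
plan([.475,.13,.33],74)
E
```

```text
15 rows
[[0,0,5.47,-0.0254,-0.0242,-0.0066,1],[0,0,5.47,-0.0276,-0.0217,-0.0066,1],[0,0,5.47,-0.0296,-0.019,-0.0066,1],[0,0,5.47,-0.0312,-0.0161,-0.0066,1],[0,0,5.47,-0.0326,-0.013,-0.0066,1],[0,0,5.47,-0.0337,-0.0098,-0.0066,1],[0,0,5.47,-0.0345,-0.0066,-0.0066,1],[0,0,5.47,-0.035,-0.0033,-0.0066,1]]
[[0,0,5.47,-0.0351,0.0001,-0.0066,1],[0,0,5.47,-0.035,0.0034,-0.0066,1],[0,0,5.47,-0.0345,0.0068,-0.0065,1],[0,0,5.47,-0.0337,0.01,-0.0066,1],[0,0,5.47,-0.0325,0.0132,-0.0065,1],[0,0,5.48,-0.0311,0.0162,-0.0066,1],[0,0,5.47,-0.0295,0.0191,-0.0065,1]]
```

drive_tool:
  rows:
    - [0,0,5.5,0,0,-0.04,1]
    - [0,0,5.5,0,0,-0.04,1]
    - [0,0,5.5,-0.028,-0.022,-0.01,1]
    - [0,0,5.5,-0.031,-0.02,-0.01,1]
    - [0,0,5.5,-0.033,-0.017,0,1]
    - [0,0,5.5,-0.035,-0.013,0,1]
    - [0,0,5.5,-0.036,-0.01,0,1]
    - [0,0,5.5,-0.036,-0.007,0,1]

```text
time: 2.32
tool_pos: [0.3392, 0.4041, 0.3315]
tcp_rot: [1.761, 2.601, 0.001]
wrist_force: [0.4, -0.1, -0.6]
width: 0.997
grip_force: 0.0
```

Run:
```python
from h import *
s=status.read_state();print(s["tool_pos"],s["time"])
plan([.475,.13,.33],74)
```

```text
[0.33919341 0.40406441 0.33154443] 2.3167
9 rows
[[0,0,4.2,-0.0339,0.0027,0.0002,1],[0,0,4.2,-0.0336,0.0052,0.0002,1],[0.01,0,4.2,-0.0331,0.0076,0.0002,1],[0,0,4.2,-0.0325,0.01,0.0002,1],[0.01,0,4.2,-0.0316,0.0124,0.0001,1],[0,-0.01,4.2,-0.0307,0.0146,0.0002,1],[0.01,0,4.2,-0.0295,0.0169,0.0001,1],[0,-0.01,4.21,-0.0282,0.019,0.0002,1]]
[[0.01,0,4.2,-0.0267,0.0209,0.0001,1]]
```

drive_tool:
  rows:
    - [0,0,4.7,-0.037,0.003,0,1]
    - [0,0,4.7,-0.037,0.006,0,1]
    - [0,0,4.7,-0.036,0.009,0,1]
    - [0,0,4.7,-0.035,0.013,0,1]
    - [0,0,4.7,-0.034,0.016,0,1]
    - [0,0,4.7,-0.033,0.019,0,1]
    - [0,0,4.7,-0.032,0.021,0,1]
    - [0,0,4.7,-0.03,0.022,0,1]

```text
time: 2.98
tool_pos: [0.4769, 0.1371, 0.3316]
tcp_rot: [2.505, 1.895, 0.001]
wrist_force: [-0.0, 1.6, 1.0]
width: 1.001
grip_force: 0.0
```

drive_tool:
  rows:
    - [0,0,0,0,0,0,1]
    - [0,0,0,0,0,0,1]

```text
time: 3.15
tool_pos: [0.4769, 0.1371, 0.3313]
tcp_rot: [-2.505, -1.896, -0.0]
wrist_force: [-0.2, -0.0, 0.2]
width: 0.999
grip_force: 0.0
```

Run:
```python
from h import *
w=cam("wrist");print(status.read_state()["joint_vel"])
save(w,"pics/w1.png"); import pickle; pickle.dump(w,open("w1.pkl","wb"))
u=[.5025+.1*.286,.2015+.1*.958,0,np.radians(73.4)]
for X in ([-.112,.004,.142],[-.112,.004,.162],[-.112,.004,.052],[-.112,.004,.082],[-.1,-.15,.2],[-.1,.15,.2]): print(proj(w,W(u,X)).round(1))
```

```text
[ 0.04258818 -0.00340975  0.00369301  0.00239648  0.00224491 -0.00108437]
[259.8 123. ]
[260.  124.3]
[259.1 118.6]
[259.3 119.8]
[421.7 116.9]
[107.2 112.1]
```

View pics/w1.png

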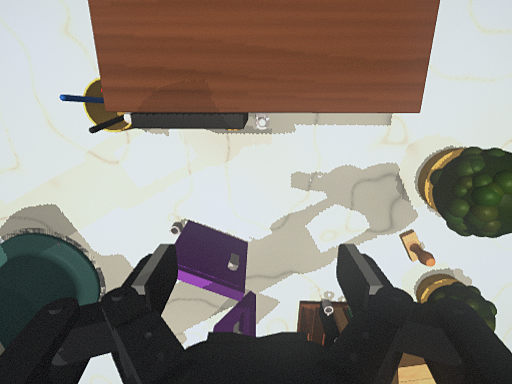

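The unit's roof shows with its front corners at about (107,112) and (421,111). The pin line is at about (262,122) and the fixed doors at (130-247,121). I'll refine these.

Run:
```python
from h import *
import pickle; w=pickle.load(open("w1.pkl","rb")); im=w["color"].astype(int)
wood=(im[...,0]-im[...,2]>35)&(im[...,0]<160)
us=np.arange(130,410,4); vs=[]
for u in us:
    c=np.where(wood[40:118,u])[0]; vs.append(40+c.max()+.5)
a,b=np.polyfit(us,vs,1); print("front line",a,b, np.abs(np.polyval([a,b],us)-vs).max())
rows=np.arange(20,105,5); L=[];Rr=[]
for v in rows:
    c=np.where(wood[v,85:450])[0]+85; L.append(c.min()-.5);Rr.append(c.max()+.5)
print("L",L,"R",Rr)
r=np.polyfit(rows,Rr,1)
l=np.polyfit(rows[-5:],L[-5:],1);
def inter(p): # u=p0*v+p1 ; v=a u+b
    v=(a*p[1]+b)/(1-a*p[0]); return p[0]*v+p[1],v
for q in (l,r):
    uv=inter(q); print(uv,at_z(w,*uv,.2).round(4))
big=cv2.resize(w["color"][95:145,100:440],None,fx=2.3,fy=2.3,interpolation=cv2.INTER_CUBIC)
pin=cv2.resize(w["color"][105:135,235:295],(782,391),interpolation=cv2.INTER_CUBIC)
cv2.imwrite("pics/2.png",cv2.cvtColor(np.vstack([big,pin]),cv2.COLOR_RGB2BGR))
```

```text
front line 0.004728370221327843 110.58993963782699 0.8603621730382258
L [np.float64(91.5), np.float64(91.5), np.float64(92.5), np.float64(93.5), np.float64(94.5), np.float64(95.5), np.float64(95.5), np.float64(96.5), np.float64(97.5), np.float64(98.5), np.float64(99.5), np.float64(99.5), np.float64(96.5), np.float64(89.5), np.float64(86.5), np.float64(84.5), np.float64(103.5)] R [np.float64(435.5), np.float64(434.5), np.float64(434.5), np.float64(433.5), np.float64(432.5), np.float64(431.5), np.float64(430.5), np.float64(429.5), np.float64(428.5), np.float64(427.5), np.float64(426.5), np.float64(426.5), np.float64(425.5), np.float64(424.5), np.float64(423.5), np.float64(422.5), np.float64(421.5)]
(np.float64(95.88779987796457), np.float64(111.0433326553586)) [0.3488 0.2481 0.2   ]
(np.float64(419.4576545786745), np.float64(112.57329072084481)) [0.6446 0.1632 0.2   ]
```

View pics/2.png

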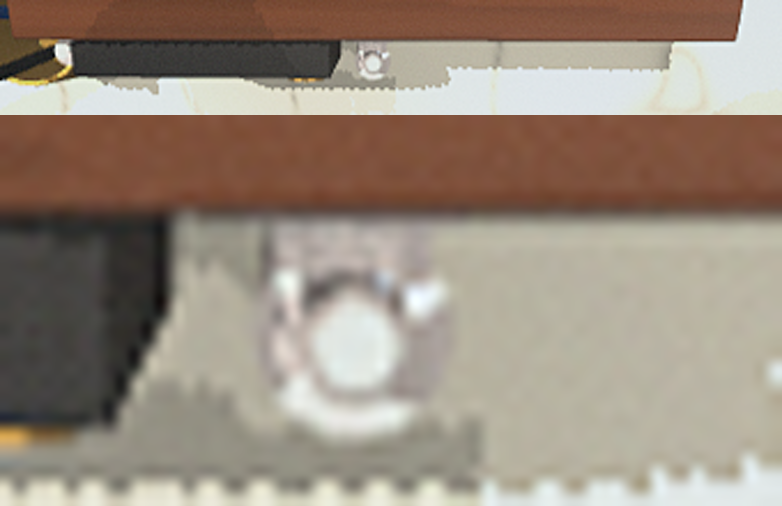

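Run:
```python
from h import *
import pickle; w=pickle.load(open("w1.pkl","rb"))
A=at_z(w,105,111.1,.2);B=at_z(w,419.5,112.6,.2);P=at_z(w,261.9,122.05,.162)
print(A,B,np.linalg.norm(A-B),P)
y=(A-B)/np.linalg.norm(A-B); yaw=np.arctan2(-y[0],y[1]); C=(A+B)/2
print("yaw",np.degrees(yaw)); x=np.array([np.cos(yaw),np.sin(yaw),0])
print("pin in unit: x",(P-C)@x-.1,"y",(P-C)@y)
# next: rack view
plan([.51,-.21,.33],75.8)
```

```text
[0.3571448  0.24574271 0.2       ] [0.64465797 0.16314546 0.2       ] 0.29914231954252896 [0.49795704 0.19282478 0.162     ]
yaw 73.97161352463918
pin in unit: x -0.11198058245166707 y -0.00037836465409765143
10 rows
[[0,0,-0.14,-0.0326,0.0126,0.0001,1],[0,0,-0.14,-0.0327,0.0125,0.0001,1],[0,0,-0.14,-0.0327,0.0125,0.0001,1],[0,0,-0.14,-0.0327,0.0124,0.0001,1],[0,0,-0.14,-0.0328,0.0123,0.0001,1],[-0.01,-0.01,-0.15,-0.0328,0.0122,0.0001,1],[0,0,-0.14,-0.0328,0.0121,0.0001,1],[-0.01,-0.01,-0.15,-0.0329,0.0121,0.0001,1]]
[[0,0,-0.14,-0.0329,0.012,0.0002,1],[-0.01,-0.01,-0.15,-0.0329,0.0119,0.0001,1]]
```

drive_tool:
  rows:
    - [0,0,-0.2,-0.036,0.014,0,1]
    - [0,0,-0.2,-0.036,0.014,0,1]
    - [0,0,-0.2,-0.036,0.014,0,1]
    - [0,0,-0.2,-0.036,0.014,0,1]
    - [0,0,-0.2,-0.036,0.013,0,1]
    - [0,0,-0.2,-0.036,0.013,0,1]
    - [0,0,-0.2,-0.036,0.013,0,1]
    - [0,0,0,-0.036,0.013,0,1]

```text
time: 3.87
tool_pos: [0.5072, -0.167, 0.3316]
tcp_rot: [2.474, 1.935, 0.001]
wrist_force: [0.7, 1.1, 0.3]
width: 1.001
grip_force: 0.0
```

drive_tool:
  rows:
    - [0,0,0,-0.036,0.013,0,1]
    - [0,0,0,0,0,0,1]
    - [0,0,0,0,0,0,1]

```text
time: 4.12
tool_pos: [0.511, -0.2053, 0.3309]
tcp_rot: [-2.478, -1.93, -0.0]
wrist_force: [0.2, 0.6, -0.7]
width: 1.002
grip_force: 0.0
```

Run:
```python
from h import *
w=cam("wrist");import pickle; pickle.dump(w,open("w2.pkl","wb"))
print(status.read_state()["tool_pos"])
for X in ([.53,-.203,.16],[.503,-.307,.16]): print(proj(w,X).round(1))
x=w["color"][:,130:400]
cv2.imwrite("pics/3.png",cv2.cvtColor(cv2.resize(w["color"][40:340,150:420],None,fx=2,fy=2,interpolation=cv2.INTER_CUBIC),cv2.COLOR_RGB2BGR))
```

```text
[ 0.51098878 -0.20414413  0.33099452]
[272.6 168.6]
[270.6 250.8]
```

View pics/3.png

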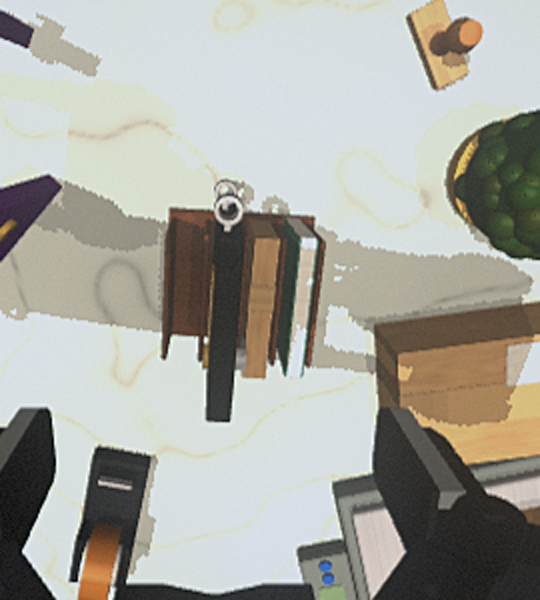

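The black door's top edge runs from crop (230,228) at the hinge end to (218,420). The upper sleeve mouth is at crop (228,209), which is picture (264,144).

Run:
```python
from h import *
import pickle; w=pickle.load(open("w2.pkl","rb")); g=w["color"].max(axis=2).astype(int)
rows=list(range(166,250,6)); C=[]
for v in rows:
    c=np.where(g[v,245:275]<75)[0]+245; C.append(((c.min()+c.max())/2,c.max()-c.min()+1))
print([(v,*c) for v,c in zip(rows,C)])
print("end",[int(np.where(g[200:280,u]<75)[0].max()+200) for u in (256,258,260,262)], "hinge end",[int(np.where(g[140:200,u]<75)[0].min()+140) for u in (260,262,264,266,268,270)])
pk=[at_z(w,c[0],v,.16) for v,c in zip(rows,C)]; P=np.array(pk)
print(P[[0,-1]].round(4).tolist(), "yaw",np.degrees(np.arctan2(-(P[0]-P[-1])[0],(P[0]-P[-1])[1])))
print("sleeve top",at_z(w,263.75,144.3,.14).round(4),"near end",at_z(w,259,250,.16).round(4),"hinge end",at_z(w,265,154.5,.16).round(4))
```

```text
[(166, np.float64(258.5), np.int64(26)), (172, np.float64(259.5), np.int64(28)), (178, np.float64(257.5), np.int64(26)), (184, np.float64(259.0), np.int64(29)), (190, np.float64(259.0), np.int64(29)), (196, np.float64(259.0), np.int64(29)), (202, np.float64(259.5), np.int64(26)), (208, np.float64(261.5), np.int64(22)), (214, np.float64(258.5), np.int64(18)), (220, np.float64(260.5), np.int64(14)), (226, np.float64(260.0), np.int64(13)), (232, np.float64(260.0), np.int64(13)), (238, np.float64(259.5), np.int64(12)), (244, np.float64(259.0), np.int64(11))]
end [249, 250, 250, 250] hinge end [143, 146, 143, 142, 152, 151]
[[0.5149, -0.196, 0.16], [0.491, -0.294, 0.16]] yaw -13.715156069997875
sleeve top [ 0.5265 -0.1761  0.14  ] near end [ 0.4889 -0.3023  0.16  ] hinge end [ 0.5253 -0.1848  0.16  ]
```

Run:
```python
from h import *
plan([.507,-.243,.22],72.8)
```

```text
4 rows
[[-0.01,-0.02,0.78,-0.0097,0.0014,0.0277,1],[-0.01,-0.01,0.77,-0.0097,0.0016,0.0278,1],[-0.01,-0.02,0.78,-0.0096,0.0017,0.0277,1],[-0.02,-0.01,0.77,-0.0096,0.0017,0.0278,1]]
```

drive_tool:
  rows:
    - [0,0,0.77,-0.0097,0.0015,0.028,1]
    - [0,0,0.77,-0.0097,0.0016,0.028,1]
    - [0,0,0.77,-0.0097,0.0017,0.028,1]
    - [0,0,0.77,-0.0096,0.0017,0.028,1]
    - [0,0,0,0,0,0,1]
    - [0,0,0,0,0,0,1]

```text
time: 4.67
tool_pos: [0.506, -0.2417, 0.2178]
tcp_rot: [-2.523, -1.864, 0.002]
wrist_force: [0.2, 1.1, 0.1]
width: 0.998
grip_force: 0.0
```

Run:
```python
from h import *
w=cam("wrist");s=status.read_state();print(s["tool_pos"],np.degrees(2*np.arctan2(s["tcp_rot"][1],s["tcp_rot"][0])))
T=np.eye(4);T[:3,:3]=R.from_rotvec(s["tcp_rot"]).as_matrix();T[:3,3]=s["tool_pos"]
for y in (-.008,.008): print([proj(w,(T@[x,y,.22-.16,1])[:3]).round(1).tolist() for x in (-.06,0,.06)])
cv2.imwrite("pics/4.png",cv2.cvtColor(cv2.resize(w["color"][100:384,120:400],None,fx=2,fy=2,interpolation=cv2.INTER_CUBIC),cv2.COLOR_RGB2BGR))
plan([.507,-.243,.113],72.8)
```

```text
[ 0.50734129 -0.2424465   0.22003835] -287.0835281087845
[[250.0, 276.9], [249.4, 210.8], [248.7, 132.5]]
[[268.9, 276.9], [270.0, 210.9], [271.2, 132.5]]
3 rows
[[0,-0.01,0.04,-0.0002,-0.0001,0.0357,1],[0,-0.02,0.04,-0.0002,0,0.0357,1],[-0.01,-0.01,0.04,-0.0003,0,0.0356,1]]
```

View pics/4.png

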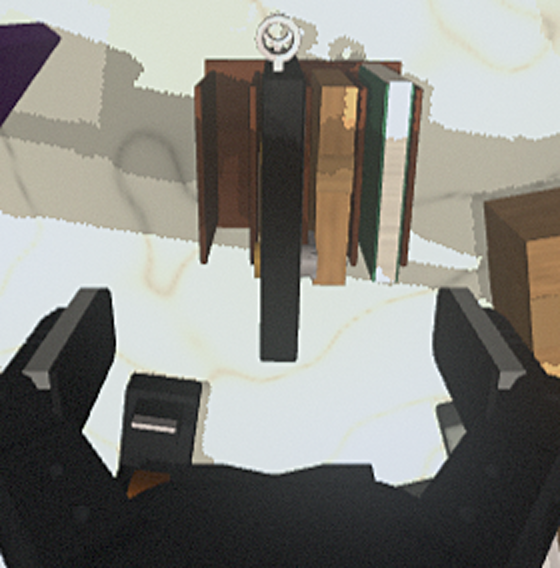

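The door's top edge matches the prediction (picture columns 250–271, rows 133–280), so I'll descend and grip.

drive_tool:
  rows:
    - [0,0,0,0,0,0.036,1]
    - [0,0,0,0,0,0.036,1]
    - [0,0,0,0,0,0.035,1]
    - [0,0,0,0,0,0,1]
    - [0,0,0,0,0,0,0.3]
    - [0,0,0,0,0,0,0]
    - [0,0,0,0,0,0,0]
    - [0,0,0,0,0,0,0]
  force: 60

```text
time: 5.38
tool_pos: [0.5092, -0.2453, 0.1158]
tcp_rot: [2.524, 1.861, 0.004]
wrist_force: [0.2, -0.2, 0.4]
width: 0.46
grip_force: 0.0
```

drive_tool:
  rows:
    - [0,0,0,0,0,0,0]
    - [0,0,0,0,0,0,0]
    - [0,0,0,0,0,0,0]
    - [0,0,0,0,0,0,0]

```text
time: 5.72
tool_pos: [0.508, -0.245, 0.1143]
tcp_rot: [2.527, 1.862, 0.002]
wrist_force: [-0.7, 0.4, 5.8]
width: 0.182
grip_force: 60.4
```

drive_tool:
  rows:
    - [0,0,0,0,0,-0.008,0]
    - [0,0,0,0,0,-0.012,0]
    - [0,0,0,0,0,-0.02,0]
    - [0,0,0,0,0,-0.025,0]
    - [0,0,0,0,0,-0.03,0]
    - [0,0,0,0,0,-0.03,0]
    - [0,0,0,0,0,-0.03,0]
    - [0,0,0,0,0,-0.02,0]

```text
time: 6.38
tool_pos: [0.5071, -0.2445, 0.2909]
tcp_rot: [2.527, 1.862, 0.002]
wrist_force: [0.6, -1.4, -3.5]
width: 0.178
grip_force: 59.2
```

drive_tool:
  rows:
    - [0,0,0,0,0,0,0]
    - [0,0,0,0,0,0,0]
    - [0,0,0,0,0,0,0]

```text
time: 6.63
tool_pos: [0.5056, -0.2437, 0.2853]
tcp_rot: [-2.527, -1.862, 0.002]
wrist_force: [-0.8, -0.0, -4.7]
width: 0.181
grip_force: 59.0
```

Run:
```python
from h import *
w=cam("wrist");b=cam("side");import pickle; pickle.dump(w,open("w3.pkl","wb"))
s=status.read_state();print(s["tool_pos"],s["wrist_force"],s["width"],np.degrees(2*np.arctan2(s["tcp_rot"][1],s["tcp_rot"][0]))%360)
A=cv2.resize(w["color"][60:260,170:350],(540,600),interpolation=cv2.INTER_CUBIC)
B=cv2.resize(b["color"][120:300,240:318],(260,600),interpolation=cv2.INTER_CUBIC)
cv2.imwrite("pics/5.png",cv2.cvtColor(np.hstack([A,B]),cv2.COLOR_RGB2BGR))
```

```text
[ 0.50531566 -0.24351874  0.284254  ] [-0.83363662 -0.56119701 -5.94549676] 0.17901110640840212 72.7846216797007
```

View pics/5.png

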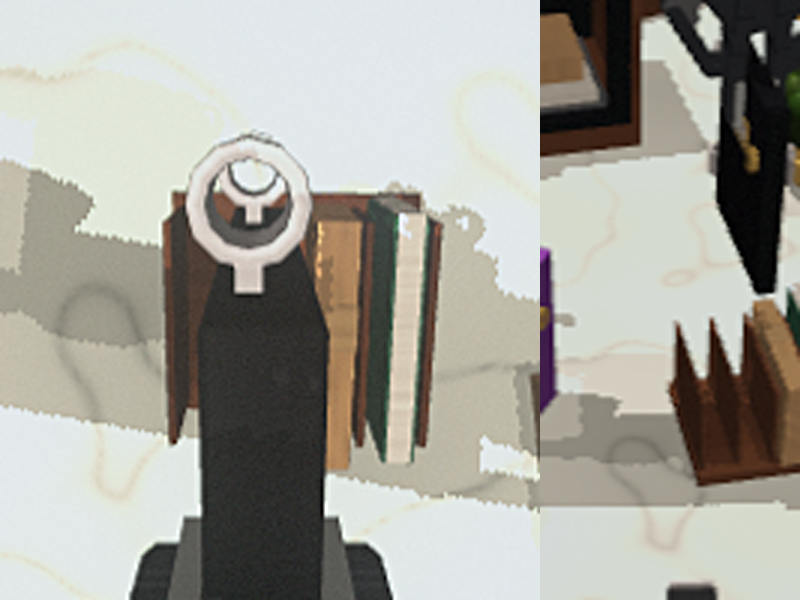

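Run:
```python
from h import *
import pickle; w=pickle.load(open("w3.pkl","rb"))
M=np.array(w["mount"]); K=np.array(w["intrinsics"])
def tz(u,v,z):
    d=M[:3,:3]@np.array([(u-K[0,2])/K[0,0],-(v-K[1,2])/K[1,1],-1]); return M[:3,3]+d*(z-M[2,3])/d[2]
print("up",tz(252.8,126.8,.1043-.130),"low",tz(254,117.7,.1043-.04))
def tp(X):
    c=np.linalg.inv(M)@np.append(X,1); return K[0,2]+K[0,0]*c[0]/-c[2],K[1,2]+K[1,1]*c[1]/c[2]
print(tp([.073,-.002,.1043-.13]),tp([.073,-.002,.1043-.04]))
# top face edges at rows: crop (200,330),(328,330)
for u,v in ((200/3+170,170),(328/3+170,170),(202/3+170,225),(324/3+170,225)): print(tz(u,v,.1043-.15)[:2])
print(plan([.4785,.12,.29],74))
```

```text
up [ 0.07052763 -0.00212656 -0.0257    ] low [ 0.06943744 -0.002489    0.0643    ]
(np.float64(253.0812392090243), np.float64(120.63774617780348)) (np.float64(254.66422349098434), np.float64(112.5805161541768))
[ 0.05701061 -0.00772109]
[0.05700928 0.00763416]
[ 0.03535973 -0.00795083]
[0.03535988 0.007665  ]
11 rows
[[-0.03,-0.01,-0.11,0.0308,-0.0121,-0.0004,1],[-0.03,0,-0.11,0.0309,-0.0121,-0.0004,1],[-0.03,-0.01,-0.11,0.0309,-0.012,-0.0005,1],[-0.03,0,-0.11,0.0309,-0.0119,-0.0005,1],[-0.02,-0.01,-0.11,0.0309,-0.0119,-0.0005,1],[-0.03,0,-0.11,0.031,-0.0118,-0.0005,1],[-0.02,-0.01,-0.11,0.031,-0.0117,-0.0005,1],[-0.03,0,-0.11,0.031,-0.0117,-0.0005,1]]
[[-0.02,-0.01,-0.11,0.031,-0.0116,-0.0005,1],[-0.03,0,-0.11,0.0311,-0.0116,-0.0005,1],[-0.02,-0.01,-0.12,0.0311,-0.0116,-0.0004,1]]
None
```

Door-in-hand: the hinge axis sits at tool x≈+70 mm, y≈−2.3 mm. I'll travel to a stand-off in front of the unit.

Run:
```python
from h import *
plan([.509,.096,.284],74,claw=0,v=.032)
```

```text
11 rows
[[-0.03,-0.01,-0.11,0.0296,-0.0088,0.0001,0],[-0.03,0,-0.11,0.0296,-0.0088,0.0001,0],[-0.03,-0.01,-0.11,0.0296,-0.0087,0.0001,0],[-0.03,0,-0.11,0.0296,-0.0086,0.0001,0],[-0.02,-0.01,-0.11,0.0297,-0.0086,0.0001,0],[-0.03,0,-0.11,0.0297,-0.0085,0,0],[-0.02,-0.01,-0.11,0.0297,-0.0085,0.0001,0],[-0.03,0,-0.11,0.0297,-0.0084,0,0]]
[[-0.02,-0.01,-0.11,0.0297,-0.0084,0,0],[-0.03,0,-0.11,0.0297,-0.0083,0,0],[-0.02,-0.01,-0.12,0.0297,-0.0082,0.0001,0]]
```

drive_tool:
  rows:
    - [0,0,0,0.02,-0.006,0,0]
    - [0,0,-0.1,0.03,-0.009,0,0]
    - [0,0,-0.2,0.03,-0.009,0,0]
    - [0,0,-0.2,0.03,-0.009,0,0]
    - [0,0,-0.2,0.03,-0.009,0,0]
    - [0,0,-0.2,0.03,-0.009,0,0]
    - [0,0,-0.2,0.03,-0.009,0,0]
    - [0,0,-0.1,0.03,-0.008,0,0]

```text
time: 7.4
tool_pos: [0.5064, -0.0029, 0.2849]
tcp_rot: [-2.507, -1.889, 0.005]
wrist_force: [1.3, 0.6, -3.6]
width: 0.182
grip_force: 59.0
```

drive_tool:
  rows:
    - [0,0,0,0.03,-0.008,0,0]
    - [0,0,0,0.03,-0.008,0,0]
    - [0,0,0,0.026,-0.007,0,0]
    - [0,0,0,0.02,-0.003,0,0]
    - [0,0,0,0,0,0,0]
    - [0,0,0,0,0,0,0]
    - [0,0,0,0,0,0,0]

```text
time: 7.98
tool_pos: [0.5114, 0.1042, 0.2855]
tcp_rot: [-2.508, -1.89, 0.005]
wrist_force: [0.1, -0.1, -4.9]
width: 0.178
grip_force: 59.1
```

Run:
```python
from h import *
s=status.read_state();print(s["time"],s["wrist_force"])
plan([.509,.096,.173],74,claw=0,v=.02)
```

```text
7.9833 [ 0.10626418 -0.1052246  -4.86598311]
6 rows
[[-0.03,0.02,0,-0.0014,0,0.0188,0],[-0.02,0.02,0,-0.0014,0,0.0188,0],[-0.03,0.02,0,-0.0014,0,0.0187,0],[-0.02,0.02,0,-0.0014,0.0001,0.0188,0],[-0.03,0.02,0.01,-0.0014,0,0.0187,0],[-0.02,0.01,0,-0.0014,0,0.0188,0]]
```

drive_tool:
  rows:
    - [-0.03,0.02,0,-0.0014,0,0.019,0]
    - [-0.03,0.02,0,-0.0014,0,0.019,0]
    - [-0.03,0.02,0,-0.0014,0,0.019,0]
    - [-0.03,0.02,0,-0.0014,0,0.019,0]
    - [-0.03,0.02,0,-0.0014,0,0.019,0]
    - [0,0,0,-0.0014,0,0.0175,0]
    - [0,0,0,0,0,0,0]
    - [0,0,0,0,0,0,0]

```text
time: 8.65
tool_pos: [0.5087, 0.0953, 0.1733]
tcp_rot: [-2.51, -1.888, 0.001]
wrist_force: [0.0, 0.2, -3.8]
width: 0.178
grip_force: 59.3
```

Run:
```python
from h import *
w=cam("wrist");import pickle; pickle.dump(w,open("w4.pkl","wb"))
s=status.read_state();print(s["time"],s["tool_pos"],s["wrist_force"])
for X in ([.498,.1928,.162],[.498,.1928,.142]): print(proj(w,X))
cv2.imwrite("pics/6.png",cv2.cvtColor(cv2.resize(w["color"][20:245,90:340],(750,600),interpolation=cv2.INTER_CUBIC),cv2.COLOR_RGB2BGR))
plan([.4809,.1249,.173],74,claw=0,v=.008)
```

```text
8.7 [0.51004852 0.09571978 0.17483683] [ 0.59414071  0.58471694 -3.12695045]
[185.66601129  80.8691824 ]
[194.01528554  83.32224605]
6 rows
[[0.02,-0.01,-0.02,0.0033,-0.006,0.0003,0],[0.02,-0.01,-0.02,0.0033,-0.006,0.0003,0],[0.02,-0.01,-0.01,0.0033,-0.006,0.0003,0],[0.02,-0.02,-0.02,0.0034,-0.006,0.0003,0],[0.02,-0.01,-0.01,0.0033,-0.006,0.0003,0],[0.02,-0.02,-0.02,0.0034,-0.0061,0.0003,0]]
```

View pics/6.png

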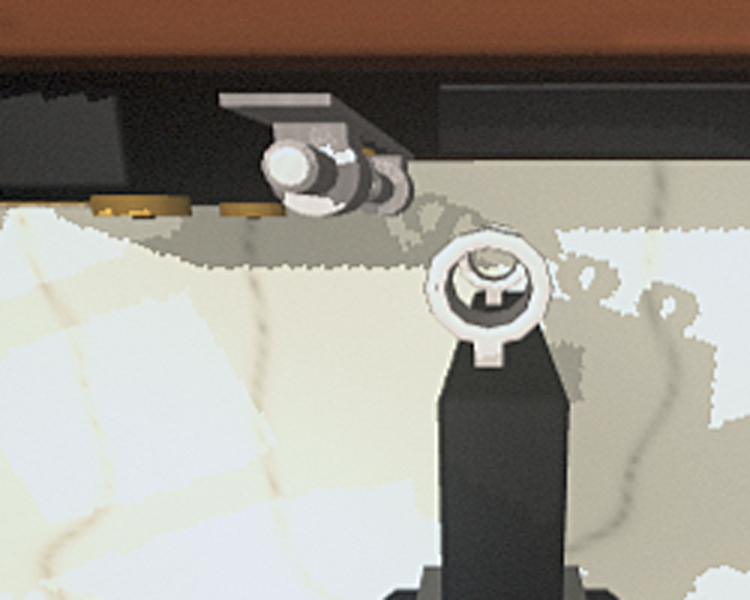

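The upper pin top is at crop (290,165), which is picture (186.3,81.6), within 1 px of the prediction. The upper sleeve is at (252.3,126.9). Next is the relative offset.

```bash
cat >> h.py <<'E'
def tz(w,u,v,z):
    M=np.array(w["mount"]);K=np.array(w["intrinsics"])
    d=M[:3,:3]@np.array([(u-K[0,2])/K[0,0],-(v-K[1,2])/K[1,1],-1]); return M[:3,3]+d*(z-M[2,3])/d[2]
E
python3 - <<'E'
from h import *
import pickle; w=pickle.load(open("w4.pkl","rb"))
for tcp in (.173,.1748):
    p=tz(w,186.3,81.6,tcp-.162); s=tz(w,252.3,126.9,.1043-.13); print(p[:2],s[:2],(p-s)[:2])
for i in range(3): s=status.read_state();print(s["tool_pos"])
E
```

```text
[ 0.0903212  -0.03692013] [ 0.07049689 -0.00231209] [ 0.01982431 -0.03460804]
[ 0.09043779 -0.03734608] [ 0.07049689 -0.00231209] [ 0.01994089 -0.03503399]
[0.51004852 0.09571978 0.17483683]
[0.51004852 0.09571978 0.17483683]
[0.51004852 0.09571978 0.17483683]
```

drive_tool:
  rows:
    - [0,0,0,0.0034,-0.0058,0,0]
    - [0,0,0,0.0034,-0.0058,0,0]
    - [0,0,0,0.0034,-0.0058,0,0]
    - [0,0,0,0.0034,-0.0058,0,0]
    - [0,0,0,0.0034,-0.0058,0,0]
    - [0,0,0,0.0034,-0.0058,0,0]
    - [0,0,0,0,0,0,0]
    - [0,0,0,0,0,0,0]

```text
time: 9.37
tool_pos: [0.4819, 0.1262, 0.1748]
tcp_rot: [2.507, 1.891, 0.005]
wrist_force: [-0.6, 1.0, -4.8]
width: 0.182
grip_force: 59.3
```

Run:
```python
from h import *
w=cam("wrist");import pickle; pickle.dump(w,open("w5.pkl","wb"))
s=status.read_state();print(s["time"],s["tool_pos"],s["wrist_force"],s["torque"])
cv2.imwrite("pics/7.png",cv2.cvtColor(cv2.resize(w["color"][85:165,210:310],(750,600),interpolation=cv2.INTER_CUBIC),cv2.COLOR_RGB2BGR))
```

```text
9.4167 [0.48223658 0.12599859 0.17483381] [ 0.05836471 -0.08388898 -4.16788514] [0.02723551 0.01262527 0.03617677]
```

View pics/7.png

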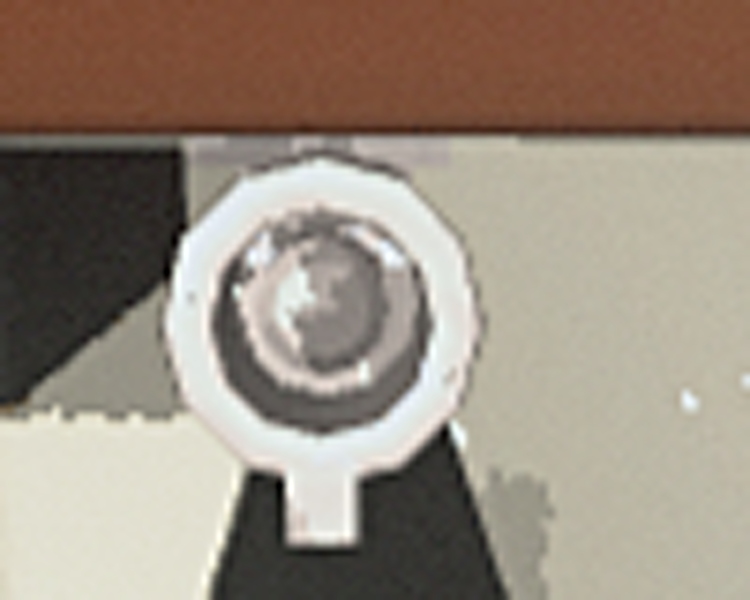

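Run:
```python
from h import *
import pickle; w=pickle.load(open("w5.pkl","rb"))
f=lambda x,y,z: tz(w,210+(x+.5)/7.5-.5,85+(y+.5)/7.5-.5,z)[:2].round(4)
print("sleeve",f(322,313,.1043-.13),"pin top",f(330,303,.0128),f(338,302,.0128),"shoulder",f(327,303,.0328))
```

```text
sleeve [ 0.0707 -0.0022] pin top [ 0.0683 -0.0022] [ 0.0684 -0.0016] shoulder [ 0.0668 -0.0027]
```

Run:
```python
from h import *
import pickle; w=pickle.load(open("w5.pkl","rb"))
f=lambda x,y,z: tz(w,210+(x+.5)/7.5-.5,85+(y+.5)/7.5-.5,z)[:2].round(4)
print("shoulder bottom",f(325,392,.0328)[0]+.009,"sides",f(237,305,.0328)[1]+.009,f(417,305,.0328)[1]-.009)
print("pintop bottom",f(335,367,.0133)[0]+.0045,"top",f(335,237,.0133)[0]-.0045,"right",f(387,300,.0133)[1]-.0045,"left",f(272,300,.0133)[1]+.0045)
print("sleeve inner edges",f(322,432,-.0257)[0]+.006,f(322,208,-.0257)[0]-.006,f(213,313,-.0257)[1]+.006,f(430,313,-.0257)[1]-.006)
# gray levels down the column
g=w["color"].mean(axis=2).astype(int); print(g[108:152,254].tolist()); print(g[125,230:278].tolist())
```

```text
shoulder bottom 0.06849999999999999 sides -0.0011000000000000003 -0.004299999999999999
pintop bottom 0.06810000000000001 top 0.0684 right -0.0024999999999999996 left -0.002
sleeve inner edges 0.0702 0.0703 -0.0022000000000000006 -0.0023
[232, 229, 225, 225, 226, 157, 118, 107, 103, 132, 140, 144, 163, 174, 148, 132, 135, 162, 148, 128, 130, 131, 129, 136, 116, 91, 126, 191, 218, 152, 90, 98, 102, 84, 120, 222, 236, 232, 227, 224, 224, 223, 219, 220]
[151, 128, 185, 235, 234, 210, 225, 233, 167, 79, 69, 115, 211, 211, 192, 187, 201, 228, 232, 235, 203, 202, 178, 174, 162, 134, 129, 131, 135, 114, 109, 114, 158, 163, 169, 156, 77, 216, 227, 224, 221, 222, 230, 154, 172, 179, 175, 176]
```

The upper sleeve overshoots by about 2 mm in tool x, and y is aligned. I'll pull back 1.5 mm and lower gently.

drive_tool:
  rows:
    - [0,0,0,-0.0015,0,0,0]
    - [0,0,0,0,0,0.002,0]
    - [0,0,0,0,0,0.002,0]
    - [0,0,0,0,0,0.002,0]
    - [0,0,0,0,0,0.002,0]
    - [0,0,0,0,0,0.002,0]
    - [0,0,0,0,0,0.002,0]
    - [0,0,0,0,0,0,0]

```text
time: 10.08
tool_pos: [0.4815, 0.1242, 0.162]
tcp_rot: [2.509, 1.89, 0.003]
wrist_force: [-0.4, -0.3, -3.9]
width: 0.175
grip_force: 59.3
```

drive_tool:
  rows:
    - [0,0,0,0,0,0.0015,0]
    - [0,0,0,0,0,0.0015,0]
    - [0,0,0,0,0,0.0015,0]
    - [0,0,0,0,0,0.0015,0]
    - [0,0,0,0,0,0,0]

```text
time: 10.5
tool_pos: [0.4817, 0.1243, 0.1563]
tcp_rot: [2.509, 1.89, 0.004]
wrist_force: [-0.4, 1.3, -4.5]
width: 0.181
grip_force: 59.3
```

Run:
```python
from h import *
s=status.read_state();print(s["time"],s["tool_pos"],s["wrist_force"],s["torque"])
w=cam("wrist");b=cam("side");import pickle; pickle.dump(w,open("w6.pkl","wb"))
A=cv2.resize(w["color"][85:165,210:310],(400,320),interpolation=cv2.INTER_CUBIC)
B=cv2.resize(b["color"][85:165,170:270],(400,320),interpolation=cv2.INTER_CUBIC)
cv2.imwrite("pics/8.png",cv2.cvtColor(np.hstack([A,B]),cv2.COLOR_RGB2BGR))
```

```text
10.5 [0.48170321 0.12434019 0.15630727] [-0.37567368  1.26523581 -4.50250288] [0.0240507  0.03681279 0.04549514]
```

View pics/8.png

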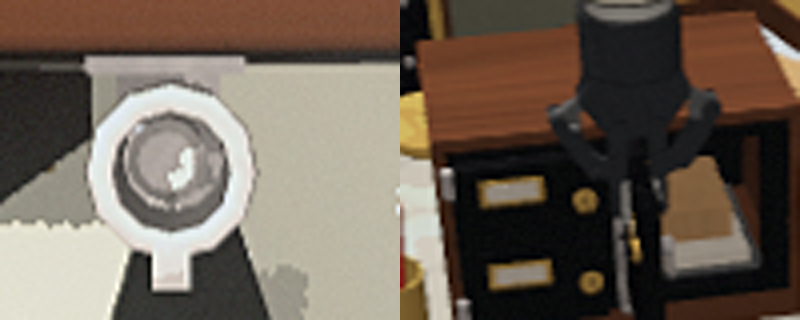

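Run:
```python
from h import *
import pickle; w=pickle.load(open("w6.pkl","rb"))
f=lambda x,y,z: tz(w,210+(x+.5)/4-.5,85+(y+.5)/4-.5,z)[:2].round(4)
print("sleeve",f(173,171,-.0257),"pin",f(160,160,-.0057),f(170,160,-.0057))
c=w["color"][105:150,232:275]; g=cv2.cvtColor(c,cv2.COLOR_RGB2GRAY)
for r in g[::2]: print(" ".join("%3d"%v for v in r[::1]))
```

```text
sleeve [ 0.0703 -0.0021] pin [ 0.0699 -0.0039] [ 0.0699 -0.0027]
 38 150 148 148 148 146 150 131 128 128 132 129 128 129 132 130 129 115 104  99  98  85  94  99 135 174 152 148 171 169 165 163 164 179 180 179 182 180 181 183 179 180 182
 40 155 152 145 147 145 146 134 131 131 127 107  93  98 153 165 207 215 231 228 239 235 229 222 208 188 131 119  86 104 117 161 165 177 181 180 180 179 180 182 179 180 181
 48 151 152 146 148 147 147 132 102 163 228 230 232 235 234 233 231 231 231 230 230 230 230 231 230 231 233 236 233 233 219 219 155 176 179 181 180 179 178 181 183 183 180
 41 151 151 147 146 145 120 159 225 236 233 230 230 228 225 224 222 221 222 223 225 228 226 228 226 227 228 226 227 227 229 232 233 213 159 172 181 179 181 181 180 182 180
 33 152 149 143 124 164 226 235 233 231 228 225 222 225 229 231 189 180 153 124 101 121 154 168 190 215 232 229 227 226 224 225 229 231 231 202 149 175 179 179 183 180 179
 25 149 129 162 225 233 234 230 230 229 224 225 170 125 101  90 116 122 128 137 138 128 124 110  85  79  98 124 135 191 231 229 227 224 226 230 227 186 148 176 182 182 181
 28
[... 2220 characters left out ...]
 179 179 180
223 223 221 223 224 225 215 204 218 222 224 227 232 234 234 237 238 237 224 223 194 213 224 230 235 238 236 235 231 233 229 225 225 234 187  96  42  30 138 185 180 178 178
223 222 222 221 222 221 223 225 215 201 220 224 225 224 225 227 228 230 230 230 231 231 231 230 230 228 229 226 225 223 227 233 186  95  47  43  49  48  32 184 187 183 179
222 221 221 221 222 221 222 223 224 233 187 134 148 162 197 207 233 228 226 229 228 225 226 226 229 227 211 182 162 155 135  88  49  46  46  51  56  54  46  59 183 181 178
223 222 222 223 221 224 222 223 227 245 101  40  44  47  35  12 237 231 225 224 224 224 224 226 237 151  48  36  44  51  45  49  53  53  54  54  50  50  52  39 150 186 181
```

Run:
```python
from h import *
import pickle; w=pickle.load(open("w6.pkl","rb"))
print(tz(w,251,125,-.0057),tz(w,252.7,127.3,-.0257))
```

```text
[ 0.0697171  -0.00324704 -0.0057    ] [ 0.07033673 -0.00214424 -0.0257    ]
```

drive_tool:
  rows:
    - [0,0,0,-0.0005,-0.0008,0,0]
    - [0,0,0,0,0,0.0015,0]
    - [0,0,0,0,0,0.0015,0]
    - [0,0,0,0,0,0.0015,0]
    - [0,0,0,0,0,0,0]

```text
time: 11.02
tool_pos: [0.4808, 0.1241, 0.1518]
tcp_rot: [2.509, 1.89, 0.004]
wrist_force: [-0.2, 0.1, -5.2]
width: 0.177
grip_force: 59.3
```

drive_tool:
  rows:
    - [0,0,0,0,0,0.002,0]
    - [0,0,0,0,0,0.002,0]
    - [0,0,0,0,0,0.002,0]
    - [0,0,0,0,0,0.002,0]
    - [0,0,0,0,0,0.002,0]
    - [0,0,0,0,0,0,0]

```text
time: 11.52
tool_pos: [0.4806, 0.124, 0.1416]
tcp_rot: [2.509, 1.89, 0.003]
wrist_force: [0.2, -0.3, -4.7]
width: 0.181
grip_force: 59.3
```

drive_tool:
  rows:
    - [0,0,0,0,0,0.001,0]
    - [0,0,0,0,0,0.001,0]
    - [0,0,0,0,0,0.001,0]
    - [0,0,0,0,0,0,0]

```text
time: 11.85
tool_pos: [0.4809, 0.1241, 0.139]
tcp_rot: [2.508, 1.89, 0.004]
wrist_force: [-0.0, 0.8, -4.2]
width: 0.174
grip_force: 59.3
```

drive_tool:
  rows:
    - [0,0,0,0,0,0.001,0]
    - [0,0,0,0,0,0.001,0]
    - [0,0,0,0,0,0,0]

```text
time: 12.1
tool_pos: [0.4809, 0.1241, 0.137]
tcp_rot: [2.509, 1.89, 0.004]
wrist_force: [0.9, 0.2, -4.5]
width: 0.181
grip_force: 59.3
```

drive_tool:
  rows:
    - [0,0,0,0,0,0.001,0]
    - [0,0,0,0,0,0,0]
    - [0,0,0,0,0,0,0]

```text
time: 12.35
tool_pos: [0.4811, 0.1241, 0.1362]
tcp_rot: [2.508, 1.89, 0.005]
wrist_force: [-0.4, 0.5, -4.0]
width: 0.179
grip_force: 59.4
```

drive_tool:
  rows:
    - [0,0,0,0,0,0.001,0]
    - [0,0,0,0,0,0,0]
    - [0,0,0,0,0,0,0]

```text
time: 12.6
tool_pos: [0.4813, 0.1241, 0.1359]
tcp_rot: [2.508, 1.89, 0.005]
wrist_force: [-2.5, -1.1, 2.3]
width: 0.183
grip_force: 60.1
```

drive_tool:
  rows:
    - [0,0,0,0,0,0.001,0]
    - [0,0,0,0,0,0,0]
    - [0,0,0,0,0,0,0]

```text
time: 12.85
tool_pos: [0.4815, 0.124, 0.1357]
tcp_rot: [2.508, 1.89, 0.006]
wrist_force: [-4.3, -2.1, 6.7]
width: 0.183
grip_force: 60.9
```

The door seats at TCP z 0.136 as predicted, with a gentle contact force. I'll ease off, release and lift clear.

drive_tool:
  rows:
    - [0,0,0,0,0,-0.0015,0]
    - [0,0,0,0,0,0,0.2]
    - [0,0,0,0,0,0,0.25]
    - [0,0,0,0,0,0,0.3]
    - [0,0,0,0,0,0,0.4]
    - [0,0,0,0,0,0,0.5]
    - [0,0,0,0,0,0,0.5]
    - [0,0,0,0,0,0,0.5]
  force: 20

```text
time: 13.52
tool_pos: [0.4811, 0.1241, 0.1357]
tcp_rot: [2.508, 1.89, 0.005]
wrist_force: [0.7, -0.2, -0.2]
width: 0.503
grip_force: 0.0
```

```bash
cat >> h.py <<'E'
def door_img(w):
    g=w["color"].max(axis=2).astype(int); out=[]
    for v in range(150,260,12):
        c=np.where(g[v,150:400]<80)[0]+150
        if len(c): 
            k=np.split(c,np.where(np.diff(c)>2)[0]+1); out.append((v,[(int(a[0]),int(a[-1])) for a in k if len(a)>6]))
    return out
E
python3 - <<'E'
from h import *
w=cam("wrist");s=status.read_state();print(s["tool_pos"],s["width"],s["wrist_force"]); print(door_img(w))
# sleeve ring
c=w["color"].min(axis=2)>215; ys,xs=np.where(c[95:165,225:285]); print(xs.min()+225,xs.max()+225)
b=cam("side"); print([(round(m["score"],2),m["bbox"]) for m in masks_of(b,"door")])
E
```

```text
[0.48107296 0.12410605 0.13564938] 0.5006250844279085 [ 0.1926695   0.18628983 -0.39099592]
[(150, [(264, 272)]), (162, [(240, 275)]), (174, [(237, 279)]), (186, [(238, 279)]), (198, [(238, 279)]), (210, [(238, 279)]), (222, [(239, 278)]), (234, [(239, 278)]), (246, [(193, 200), (211, 218), (240, 278), (295, 302), (313, 321)]), (258, [(186, 195), (207, 219), (240, 278), (295, 306), (318, 327)])]
228 272
[(0.82, [207.4, 193.4, 246.7, 264.3]), (0.8, [224.1, 129.6, 242.1, 186.7]), (0.78, [183.8, 243.4, 212.6, 325.3]), (0.59, [180.8, 168.3, 231.0, 213.1])]
```

drive_tool:
  rows:
    - [0,0,0,0,0,-0.015,0.5]
    - [0,0,0,0,0,-0.03,0.5]
    - [0,0,0,0,0,-0.035,0.5]
    - [0,0,0,0,0,0,0.3]
    - [0,0,0,-0.006,-0.018,0,0]
    - [0,0,0,-0.006,-0.018,0,0]
    - [0,0,0,0,0,0,0]
    - [0,0,0,0,0,0,0]

```text
time: 14.33
tool_pos: [0.4426, 0.1224, 0.2157]
tcp_rot: [2.508, 1.89, 0.006]
wrist_force: [0.5, -0.2, -0.7]
width: -0.002
grip_force: 0.0
```

Run:
```python
from h import *
w=cam("wrist");s=status.read_state();print(s["tool_pos"],s["width"],s["wrist_force"]); print(door_img(w))
z=s["tool_pos"][2]-.182
for o in door_img(w): print(o[0],[[tz(w,u,o[0],z)[:2].round(4).tolist() for u in k] for k in o[1]])
d=np.array(s["tool_pos"][:2])-[.4980,.1928]; h=np.array([.2756,.9613]);print("rel hinge",d@h,d@[h[1],-h[0]])
```

```text
[0.44328207 0.1224972  0.21576351] -0.0019550679366923066 [-0.16202117 -0.77033733  0.34635054]
[(150, [(282, 325)]), (162, [(282, 289), (295, 324)]), (174, [(282, 288), (295, 324)]), (186, [(281, 288), (294, 323)]), (198, [(281, 288), (294, 322)]), (210, [(281, 288), (293, 321)]), (222, [(291, 320)]), (234, [(291, 319)]), (246, [(232, 243), (270, 282), (289, 318)]), (258, [(179, 210), (214, 225), (229, 242), (253, 260), (271, 284), (291, 317)])]
150 [[[0.0511, 0.0157], [0.0511, 0.0431]]]
162 [[[0.0433, 0.0159], [0.0433, 0.0204]], [[0.0433, 0.0243], [0.0433, 0.0431]]]
174 [[[0.0353, 0.0161], [0.0353, 0.02]], [[0.0353, 0.0246], [0.0353, 0.0437]]]
186 [[[0.0271, 0.0157], [0.0271, 0.0203]], [[0.0271, 0.0243], [0.0271, 0.0436]]]
198 [[[0.0186, 0.0159], [0.0186, 0.0206]], [[0.0186, 0.0247], [0.0186, 0.0436]]]
210 [[[0.0099, 0.0161], [0.0099, 0.0209]], [[0.0099, 0.0244], [0.0099, 0.0435]]]
222 [[[0.0009, 0.0233], [0.0009, 0.0435]]]
234 [[[-0.0083, 0.0237], [-0.0083, 0.0434]]]
246 [[[-0.0178, -0.0182], [-0.0178, -0.0103]], [[-0.0178, 0.009], [-0.0178, 0.0176]], [[-0.0178, 0.0226], [-0.0178, 0.0434]]]
258 [[[-0.0276, -0.057], [-0.0276, -0.0345]], [[-0.0276, -0.0315], [-0.0276, -0.0236]], [[-0.0276, -0.0206], [-0.0276, -0.0112]], [[-0.0276, -0.0032], [-0.0276, 0.0019]], [[-0.0276, 0.0099], [-0.0276, 0.0193]], [[-0.0276, 0.0244], [-0.0276, 0.0433]]]
rel hinge -0.08266234650721477 -0.03322489544245336
```

drive_tool:
  rows:
    - [0,0,0,0,0,0.025,0]
    - [0,0,0,0,0,0.025,0]
    - [0,0,0,0,0,0.006,0]
    - [0,0,0,0,0.004,0,0]
    - [0,0,0,0,0.004,0,0]
    - [0,0,0,0,0.003,0,0]
    - [0,0,0,0,0,0,0]

```text
time: 14.97
tool_pos: [0.4559, 0.1195, 0.1614]
tcp_rot: [2.508, 1.888, 0.009]
wrist_force: [1.5, -0.5, 0.8]
width: 0.005
grip_force: 0.0
```

drive_tool:
  rows:
    - [0,0,-3,-0.0009,0.0044,0,0]
    - [0,0,-4,-0.0012,0.0058,0,0]
    - [0,0,-5,-0.0015,0.0072,0,0]
    - [0,0,-5,-0.0015,0.0072,0,0]
    - [0,0,-5,-0.0015,0.0072,0,0]
    - [0,0,-5,-0.0015,0.0072,0,0]
    - [0,0,0,0,0,0,0]

```text
time: 15.55
tool_pos: [0.4937, 0.1081, 0.1613]
tcp_rot: [1.994, 2.422, 0.008]
wrist_force: [1.0, -0.2, 1.2]
width: 0.004
grip_force: 0.0
```

```bash
cat >> h.py <<'E'
def rel():
    s=status.read_state(); M=R.from_rotvec(s["tcp_rot"]).as_matrix(); d=np.array(s["tool_pos"])-[.4980,.1928,0]
    print("t",s["time"],"z",s["tool_pos"][2],"heading",np.degrees(np.arctan2(M[1,0],M[0,0])),"rel",d@M[:,0],d@M[:,1],"F",np.round(s["wrist_force"],1)); return s
E
python3 - <<'E'
from h import *
s=rel();w=cam("wrist");z=s["tool_pos"][2]-.182
for o in door_img(w): print(o[0],[[tz(w,u,o[0],z)[:2].round(4).tolist() for u in k] for k in o[1]])
E
```

```text
t 15.55 z 0.16128297137436987 heading 101.07247889237578 rel -0.08223315087071244 -0.019396016274750065 F [ 1.  -0.2  1.2]
150 [[[0.0602, 0.0068], [0.0602, 0.0311]], [[0.0602, 0.0594], [0.0602, 0.063]]]
162 [[[0.0548, 0.0069], [0.0548, 0.0311]]]
174 [[[0.0493, 0.007], [0.0493, 0.0097]], [[0.0493, 0.012], [0.0493, 0.0315]]]
186 [[[0.0436, 0.0071], [0.0436, 0.0099]], [[0.0436, 0.0131], [0.0436, 0.0315]]]
198 [[[0.0377, 0.0072], [0.0377, 0.01]], [[0.0377, 0.0133], [0.0377, 0.0315]]]
210 [[[0.0317, 0.0135], [0.0317, 0.0319]]]
222 [[[0.0255, 0.0137], [0.0255, 0.0319]]]
234 [[[0.0191, 0.0134], [0.0191, 0.0324]]]
246 [[[0.0126, -0.0122], [0.0126, -0.0067]], [[0.0126, 0.0066], [0.0126, 0.0324]]]
258 [[[0.0058, -0.0536], [0.0058, -0.0471]], [[0.0058, -0.0134], [0.0058, -0.0073]], [[0.0058, -0.0013], [0.0058, 0.0017]], [[0.0058, 0.0072], [0.0058, 0.0324]]]
```

drive_tool:
  rows:
    - [0,0,-5,-0.0015,0.0072,0,0]
    - [0,0,-5,-0.0015,0.0072,0,0]
    - [0,0,-5,-0.0015,0.0072,0,0]
    - [0,0,-5,-0.0015,0.0072,0,0]
    - [0,0,-5,-0.0015,0.0072,0,0]
    - [0,0,-5,-0.0015,0.0072,0,0]
    - [0,0,-4,-0.0012,0.0058,0,0]
    - [0,0,-4,-0.0012,0.0058,0,0]

```text
time: 16.27
tool_pos: [0.5446, 0.1233, 0.1605]
tcp_rot: [1.099, 2.94, 0.003]
wrist_force: [-0.7, -0.8, -0.7]
width: 0.001
grip_force: 0.2
```

Run:
```python
from h import *
s=rel();w=cam("wrist");z=s["tool_pos"][2]-.182
for o in door_img(w)[:7]: print(o[0],[[tz(w,u,o[0],z)[:2].round(4).tolist() for u in k] for k in o[1]])
```

```text
t 16.2667 z 0.16049269129515037 heading 139.02048440166575 rel -0.08107228514088843 -0.02147919723094458 F [-0.7 -0.8 -0.7]
150 [[[0.0601, 0.0066], [0.0601, 0.0506]]]
162 [[[0.0547, 0.0067], [0.0547, 0.053]]]
174 [[[0.0492, 0.0063], [0.0492, 0.009]], [[0.0492, 0.0113], [0.0492, 0.0555]]]
186 [[[0.0436, 0.0059], [0.0436, 0.0091]], [[0.0436, 0.0123], [0.0435, 0.0581]]]
198 [[[0.0377, 0.006], [0.0377, 0.0088]], [[0.0377, 0.012], [0.0377, 0.0306]], [[0.0377, 0.0343], [0.0377, 0.0608]]]
210 [[[0.0318, 0.0056], [0.0318, 0.0089]], [[0.0318, 0.0117], [0.0318, 0.0306]], [[0.0318, 0.0372], [0.0317, 0.0635]]]
222 [[[0.0256, 0.0057], [0.0256, 0.0086]], [[0.0256, 0.0119], [0.0256, 0.0301]], [[0.0256, 0.041], [0.0256, 0.0664]]]
```

drive_tool:
  rows:
    - [0,0,-3,-0.0009,0.0043,0,0]
    - [0,0,-3,-0.0009,0.0043,0,0]
    - [0,0,-3,-0.0009,0.0043,0,0]
    - [0,0,-3,-0.0009,0.0043,0,0]
    - [0,0,-2,-0.0006,0.0029,0,0]
    - [0,0,0,0,0,0,0]

```text
time: 16.82
tool_pos: [0.5595, 0.1375, 0.1605]
tcp_rot: [0.736, 3.051, 0.003]
wrist_force: [-0.7, -0.1, -0.0]
width: -0.002
grip_force: 0.0
```

Run:
```python
from h import *
s=rel();w=cam("wrist");z=s["tool_pos"][2]-.182
for o in door_img(w)[:7]: print(o[0],[[tz(w,u,o[0],z)[:2].round(4).tolist() for u in k] for k in o[1]])
```

```text
t 16.8167 z 0.16046765475858626 heading 152.86485186036097 rel -0.08041760673039709 -0.020756367148816162 F [-0.7 -0.1 -0. ]
150 [[[0.0599, 0.0068], [0.0599, 0.0428]]]
162 [[[0.0545, 0.0064], [0.0545, 0.0438]]]
174 [[[0.049, 0.0065], [0.049, 0.0092]], [[0.049, 0.011], [0.049, 0.0449]]]
186 [[[0.0434, 0.0066], [0.0434, 0.0093]], [[0.0434, 0.0121], [0.0434, 0.046]]]
198 [[[0.0375, 0.0118], [0.0375, 0.0471]]]
210 [[[0.0316, 0.0119], [0.0315, 0.0482]]]
222 [[[0.0254, 0.0116], [0.0254, 0.0494]]]
```

drive_tool:
  rows:
    - [0,0,-2,-0.0006,0.0029,0,0]
    - [0,0,-2,-0.0006,0.0029,0,0]
    - [0,0,-2,-0.0006,0.0029,0,0]
    - [0,0,-2,-0.0006,0.0029,0,0]
    - [0,0,0,0,0,0,0]

```text
time: 17.28
tool_pos: [0.5663, 0.1468, 0.1603]
tcp_rot: [0.521, 3.095, 0.003]
wrist_force: [0.7, 0.5, 0.9]
width: -0.001
grip_force: 0.0
```

drive_tool:
  rows:
    - [0,0,-1,-0.0003,0.0014,0,0]
    - [0,0,-1,-0.0003,0.0014,0,0]
    - [0,0,0,0,0,0,0]
    - [0,0,0,0,0,0,0]

```text
time: 17.62
tool_pos: [0.5677, 0.1491, 0.16]
tcp_rot: [0.466, 3.104, 0.002]
wrist_force: [-0.7, -0.7, 0.1]
width: -0.001
grip_force: 0.1
```

Run:
```python
from h import *
s=rel()
w=cam("wrist");z=s["tool_pos"][2]-.182
for o in door_img(w)[:7]: print(o[0],[[tz(w,u,o[0],z)[:2].round(4).tolist() for u in k] for k in o[1]])
```

```text
t 17.6167 z 0.16001877759809924 heading 162.93653408381385 rel -0.07981429125820372 -0.021059367563184613 F [-0.7 -0.7  0.1]
150 [[[0.0598, 0.0069], [0.0598, 0.0388]]]
162 [[[0.0544, 0.0065], [0.0544, 0.0389]]]
174 [[[0.049, 0.0066], [0.049, 0.0093]], [[0.049, 0.0107], [0.0489, 0.039]]]
186 [[[0.0433, 0.0067], [0.0433, 0.0094]], [[0.0433, 0.0117], [0.0433, 0.0391]]]
198 [[[0.0375, 0.0118], [0.0375, 0.0391]]]
210 [[[0.0316, 0.0064], [0.0316, 0.0092]], [[0.0316, 0.0115], [0.0316, 0.0392]]]
222 [[[0.0254, 0.0117], [0.0254, 0.0393]]]
```

drive_tool:
  rows:
    - [0,0,-1,-0.0003,0.0014,0,0]
    - [0,0,0,0,0,0,0]
    - [0,0,0,0,0,0,0]

```text
time: 17.92
tool_pos: [0.5685, 0.1505, 0.16]
tcp_rot: [0.437, 3.108, 0.002]
wrist_force: [0.3, 0.5, 0.3]
width: -0.003
grip_force: 0.1
```

drive_tool:
  rows:
    - [0,0,0,0,0.001,0,0]
    - [0,0,0,0,0,0,0]
    - [0,0,0,0,0,0,0]

```text
time: 18.17
tool_pos: [0.5687, 0.1514, 0.16]
tcp_rot: [0.437, 3.108, 0.002]
wrist_force: [-0.6, -0.4, 0.5]
width: -0.003
grip_force: 0.2
```

drive_tool:
  rows:
    - [0,0,0,0,0.001,0,0]
    - [0,0,0,0,0,0,0]
    - [0,0,0,0,0,0,0]

```text
time: 18.42
tool_pos: [0.5689, 0.1519, 0.16]
tcp_rot: [0.437, 3.108, 0.001]
wrist_force: [-0.5, -3.3, 1.0]
width: -0.002
grip_force: 1.4
```

Run:
```python
from h import *
s=rel()
```

```text
t 18.4167 z 0.1599825205048564 heading 163.98427481427063 rel -0.07985559574854857 -0.019599873296557654 F [-0.5 -3.3  1. ]
```

The door meets the front at about 3 N. I'll back off and check.

drive_tool:
  rows:
    - [0,0,0,0,-0.001,0,0]
    - [0,0,0,0,-0.002,0,0]
    - [0,0,0,0,-0.005,0,0]
    - [0,0,0,0,-0.015,0,0]
    - [0,0,0,0,-0.025,-0.02,0]
    - [0,0,0,0,-0.025,-0.035,0]
    - [0,0,0,0,-0.01,-0.035,0]
    - [0,0,0,0,0,-0.035,0]

```text
time: 19.08
tool_pos: [0.5442, 0.0701, 0.2843]
tcp_rot: [0.441, 3.11, -0.0]
wrist_force: [0.6, 0.1, -0.0]
width: -0.0
grip_force: 0.0
```

drive_tool:
  rows:
    - [0,0,0,0,0,-0.02,0]
    - [0,0,0,0,0,0,0]
    - [0,0,0,0,0,0,0]
    - [0,0,0,0,0,0,0]

```text
time: 19.42
tool_pos: [0.545, 0.0725, 0.3027]
tcp_rot: [0.438, 3.109, 0.001]
wrist_force: [-0.5, -0.8, 0.2]
width: -0.0
grip_force: 0.0
```

Run:
```python
from h import *
s=rel();w=cam("wrist")
u=[0,0,0,np.radians(74)]; pin=W(u,[-.112,-.0004,0]); u[:2]=[.498-pin[0],.1928-pin[1]]
dp=W(u,[-.110,-.0724,.032]); d=[*dp,u[3]]
print("door expected",dp)
for n,X in dict(outer_free=[-.008,-.06,.15],outer_hinge=[-.008,.06,.15],inner_free=[.008,-.06,.15],inner_hinge=[.008,.06,.15],sleeve=[-.002,.072,.13],lock=[-.012,-.036,.1]).items(): print(n,proj(w,W(d,X)).round(1))
for m in masks_of(w,"door")[:3]:
    k=m["mask"]; print(round(m["score"],2),m["bbox"]);
# brightness along columns across the door: top/outer edges
g=w["color"].astype(int)
for X in (-.055,-.03,0,.03,.055):
    a=proj(w,W(d,[.008,X,.15]));b=proj(w,W(d,[-.008,X,.15])); e=(b-a)
    print(X,[g[int(round((a+t*e)[1])),int(round((a+t*e)[0]))].tolist() for t in np.arange(-1.2,2.3,.25)])
for n in ("top","side"):
    b=cam(n); print(n,proj(b,W(d,[-.008,-.06,0])),proj(b,W(d,[-.008,-.06,.15])),proj(b,W(d,[-.008,.06,0])),proj(b,W(d,[-.008,.06,.15])),proj(b,W(d,[-.012,-.036,.1])))
    for m in masks_of(b,"door")[:5]: print(round(m["score"],2),np.round(m["bbox"],1))
    np.save(n+".npy",b["color"])
```

```text
t 19.4167 z 0.3027158681608411 heading 163.95803093642573 rel -0.07880914544436697 -0.1022394399930561 F [-0.5 -0.8  0.2]
door expected [0.56776212 0.17487663 0.032     ]
outer_free [347.2 234.7]
outer_hinge [360.3 116.9]
inner_free [362.3 234.7]
inner_hinge [377.6 116.9]
sleeve [360.5 103.1]
lock [332.8 197.6]
0.94 [108.8, 0.0, 194.0, 90.2]
0.72 [314.6, 94.1, 377.8, 235.5]
0.7 [3.8, 21.4, 95.0, 97.5]
-0.055 [[126, 79, 60], [128, 82, 64], [137, 89, 67], [58, 51, 46], [46, 47, 48], [51, 50, 50], [53, 54, 53], [56, 57, 55], [57, 55, 57], [58, 58, 58], [68, 64, 59], [183, 178, 159], [185, 180, 160], [183, 177, 156]]
-0.03 [[127, 80, 57], [129, 79, 55], [132, 80, 56], [53, 43, 36], [43, 41, 37], [39, 36, 35], [45, 48, 47], [49, 48, 48], [49, 49, 48], [51, 50, 48], [44, 44, 42], [48, 50, 49], [50, 49, 48], [52, 55, 52]]
0 [[126, 72, 48], [128, 80, 56], [128, 75, 48], [50, 36, 30], [25, 23, 18], [83, 83, 71], [38, 35, 34], [41, 36, 36], [43, 39, 42], [37, 38, 34], [32, 32, 28], [39, 39, 37], [167, 130, 69], [97, 94, 87]]
0.03 [[124, 74, 52], [127, 75, 50], [109, 65, 44], [47, 31, 21], [31, 23, 20], [31, 24, 24], [38, 38, 35], [43, 42, 42], [44, 42, 39], [30, 25, 25], [37, 36, 34], [38, 35, 34], [106, 86, 57], [99, 95, 88]]
0.055 [[126, 74, 48], [128, 78, 52], [115, 71, 51], [46, 35, 30], [34, 30, 34], [35, 30, 32], [50, 42, 42], [51, 49, 48], [47, 44, 45], [36, 31, 35], [35, 34, 30], [38, 36, 36], [37, 35, 31], [42, 38, 35]]
top [178.45589268 146.05154964] [169.10822847 129.75750266] [164.3358595  185.43741235] [153.05253212 173.80797445] [170.87282318 144.42644   ]
0.87 [150.3 137.  180.8 171.3]
0.63 [313.1 296.6 374.3 314.5]
0.56 [208.1 215.6 243.3 262.8]
side [265.3384609  158.18943044] [265.31121468 118.27724654] [230.55908464 162.32656979] [228.33491164 122.11249254] [258.40903987 133.47228307]
0.94 [183.3 167.5 230.7 212. ]
0.78 [222.  119.  268.8 164.3]
0.7 [209.4 195.4 246.8 268.7]
0.67 [185.2 243.8 213.2 327.6]
```

Run:
```python
from h import *
s=rel();w=cam("wrist"); g=w["color"].astype(int)
br=((g[...,0]-g[...,2])>45)&(g[...,0]>110)
ys,xs=np.where(br[180:215,315:350]); print("brass",xs.mean()+315,ys.mean()+180,len(xs),xs.min()+315,xs.max()+315,ys.min()+180,ys.max()+180)
for m in masks_of(w,"door")[:3]:
    if abs(m["bbox"][0]-314)<12:
        k=m["mask"]
        for v in (150,190,215,226,230,233): c=np.where(k[v])[0]; print(v,c.min() if len(c) else 0,c.max() if len(c) else 0)
b=cam("side");c0=np.load("side.npy").astype(int); print("change since",np.abs(b["color"].astype(int)-c0)[110:170,220:272].mean())
g=b["color"].astype(int);br=((g[...,0]-g[...,2])>45)&(g[...,0]>110);ys,xs=np.where(br[126:142,250:267]);print("side lock",xs.mean()+250,ys.mean()+126,len(xs))
```

```text
t 19.7167 z 0.30231433857378665 heading 163.99408587082507 rel -0.07856522030784274 -0.10169511850436587 F [-0.4 -0.6  0.1]
brass 335.0169491525424 195.66101694915255 59 332 340 180 205
150 319 371
190 317 365
215 333 361
226 340 359
230 342 359
233 343 358
change since 1.3185897435897436
side lock 257.0357142857143 133.60714285714286 28
```

```bash
python3 -c "
from workcell import workorder
print(workorder.finish_job())"
```

```text
the job is handed in; nothing more can be done
None
```

The black door hangs fully down on both pins and is shut flat against the front; I handed the job in at about 20 s, and the last camera check put the door's lock within about 3 mm of where it should be.

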